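# Roll the gold bar onto the assay line

### The arm

A 7-joint arm with a two-finger parallel gripper is mounted at the origin on the work surface. World frame = base frame: x ahead of the robot, y to its left, z up, the work surface at z = 0. Lengths are in m, angles in rad, forces in N, time in s.
With the tool pointing down it reaches from about 0.4 to 0.875 m from the base axis. Payload 6.5 kg.
Tool frame: the origin (TCP) lies midway between the tips of the shut fingers; the grasp point (between the pads) lies 19 mm behind it; z points along the fingers, y is the line along which they close (so a half turn about z gives the same grasp; the last joint's range is limited). The gripper opens to 85 mm and grips with 20 to 120 N. Pads are 22 mm wide; open, the fingers measure 114 mm over their backs; the gripper's body (76 mm by 85 mm) begins 54 mm behind the grasp point. The pads swing forward as they close: fully open they stand 13 mm farther back than shut.
Start: joints at [1.178, 0.536, -0.004, 1.538, 0.003, 1.067, -0.071], TCP at [0.209, -0.616, 0.231] pointing down, gripper open.
Joint ranges: [-2.7, 2.7], [-0.37, 2.16], [-1.27, 1.26], [0.24, 2.4], [-1.31, 4.45], [0.19, 1.91], [-2.76, 2.76]. Speed limits (rad/s): [2.39, 2.39, 3.14, 3.14, 3.14, 3.14, 3.14].

### API

Orientations are given as a rotation vector (axis times angle).
In Python, from rig import arm gives the robot as it stands. The module is installed in compiled form; this text tells all that it offers.
- The arm moves only by the tool arm_command, never from a script. Its argument "deltas" is a list of rows, each a list of 3 entries, a list of its own where there are three numbers: the opening, from 0 (shut) to 1 (fully open), then the shift along the tool's x, y, z scaled (see below), then the turn, a rotation vector about the tool's x, y, z scaled (see below). A call has 1 to 12 rows; each row shifts and turns the commanded pose from where the row before left it, along the tool's axes as they then stand; what a row does not reach is not made up. The controller multiplies each number of a shift by 0.05 m and each number of a turn by 180 degrees. A row lasts 1/8 s, in which the tool goes at most 62.5 mm and 10.7 degrees, less where a joint would pass 70% of its speed; a pose out of reach is approached as far as the arm can. A call with a number of a shift or a turn outside -1 to 1 is refused whole. A call with a gripper value outside its range is refused whole. The fingers move at their own pace and stop on an object; "force" is the grip in N (left out, the last holds). Time passes only in rows, so rows that do not move let the fingers close. It gives the time, the measured TCP pose, the force and the opening at its end, in the units of the state.
- arm.get_obs(): the state, without advancing time (a new reading comes with each control period).
- arm.grab_frame(name): name is "scene" or "top" or "wrist"; returns a dict with "image" (400x640x3 uint8, red, green, blue), "z_map" (400x640 float32, m along the optical axis (not along the pixel's ray), 0 where there is no reading), "fx", "fy", "cx", "cy" (pixels), "rvec" (rotation vector, rad) and "tvec" (3), from world to camera coordinates, as OpenCV has them; the wrist camera has in their place "tool_from_camera" (4x4, takes a point from camera to tool coordinates, whose origin is the TCP and whose axes are the flange's). Camera axes: x right, y down, z forward; pixel columns grow to the right and rows downward; lengths in m; the calibration is good to about 2 mm. A picture is of the moment at which its call begins: read the wrist's pose just before it.
- arm.finish_job(): hands the job in, once; it reports no verdict.
The state is a dict: "time_s": time; "qpos": joint angles; "qvel": joint speeds; "tau": joint torques, N m; "eef_pos": TCP position; "ee_rot": TCP orientation; "ft_force": force on the tool from outside, world axes, zero at the start; "wrist_torque": the same for the moment, N m; "grip_width": opening from 0.0 (shut) to 1.0 (fully open).
Only numpy, scipy, OpenCV 4.12 (cv2) and the standard library are available. Lean on these libraries where they do the work, as an engineer would, in place of code of your own. Each camera call takes 0.05 s, during which the arm holds its last target. There are 200 camera calls.

### The job

On the goldsmith's bench, roll the gold bar along the white tray with your fingertips, pushing its top sideways, until it lies centred on the red line and parallel to it, and let it come to rest. Then press the green button fully down to start the assay and let it go. Never lift the bar, and leave the silver bar and everything else on the bench where it is.

Things in the scene. Friction and masses are not known exactly. Their poses are not given: they have to be found in the camera images.
- gold_center (a point): centre of the gold bar: gold-coloured solid round bar lying on its side, 28 mm diameter, 80 mm long, about 0.42 kg; x is its long axis (y, z turn as it rolls). Starts 3 to 9 mm off one end rail (no room for a finger there), parallel to the line within 0.03 rad. Stroked level across its top it rolls half as far as the fingertip moves, so several strokes are needed; let go, it stops within a few mm
- silver_center (a point): centre of the silver bar: the same bar (28 mm diameter, 80 mm long) but silver-coloured, lying near the tray's other end rail; to be left alone
- line: red line printed across the white tray, 118 x 4 mm, nothing to feel; x runs along the line, y level across it (the rolling direction); origin: middle of the line, on the tray floor, 6 mm above the bench. A bar on the line has its centre 14 mm above this point. The gold bar starts 54 to 100 mm away, on the +y or the -y side
- tray: fixed white assay tray, 125 mm (x) by 206 mm (y), floor 6 mm above the bench, a wooden rail 6 mm thick along each of its two ends (-y and +y), rail tops 20 mm above the bench; no rails on the other two sides; origin: middle, at bench level; parallel to the line
- start_top (a point): centre of the top face of the green start button, 32 mm across, 46 mm above the bench, on a fixed grey pod 90 x 70 x 28 mm high; it is pressed straight down
- start (a joint): travel of the green button in m: 0 up, 0.006 fully down; its spring takes 5 N to be fully down and lifts it again when let go
- stone_a: touchstone, matt black slab 34 x 70 x 15 mm high, beside the tray; origin: centre of its underside; bystander
- stone_b: second touchstone, same black slab 34 x 70 x 15 mm high; origin: centre of its underside; bystander
- ring: gold finger ring lying flat, 23 mm across, 7 mm high; origin: centre of its underside; bystander
- bangle: gold bangle lying flat, 64 mm across, 9 mm high; origin: centre of its underside; bystander
- loupe: folding loupe, black round 30 mm across, 22 mm high, with a steel cover reaching 61 mm out along its +x; origin: underside of the round part; bystander
- pliers: pliers with blue handles lying flat, 135 mm long, 64 mm wide, 12 mm high, jaws to +x; origin: underside of the pivot; bystander
- dropper: amber dropper bottle with a black cap, 32 mm across, 75 mm high; origin: centre of its underside; bystander

How it is judged:
By the outcome, as a careful person would: the job done as asked, in the order asked, and still so for the second after the job is handed in, with the robot touching nothing.
It also fails if it takes over 58 s, if anything falls off the work surface, if the arm or the gripper's body presses on something with over 40 N, if the wrist force passes 120 N, or if a joint passes its speed limit or range.

## Working session

There is one attempt and no reset: what is moved stays moved. The work goes in short steps, Python scripts to look and compute and a tool call to move; the robot and the scene stay as the last step left them, time stands still between calls to the robot, and variables do not carry over. Pictures are saved under pics/ and viewed, on a budget of 10 in all, crops included, one or two more only if the job needs it, and the job is handed in when it is done.

Besides the shell and the picture viewer there is one more tool, called after "Call:" in YAML: its name, and indented under it one key for each argument. arm_command: Moves the arm, as the interface text tells. Shifts and turns lie within -1 to 1; 1 stands for 0.05 m of shift or 180 degrees of turn. Its arguments: {"type":"object","properties":{"deltas":{"type":"array","items":{"type":"array"}},"force":{"type":"number"}},"required":["deltas"]}

```bash
mkdir -p pics
cat > h.py <<'E'
import numpy as np, cv2
from rig import arm
def save(f,n): cv2.imwrite(f'pics/{n}.png', f['image'][:,:,::-1])
def cam(f):
    R,_=cv2.Rodrigues(np.array(f['rvec'],float)); return R,np.array(f['tvec'],float).reshape(3)
def ray(f,u,v,z):
    R,t=cam(f); d=R.T@np.array([(u-f['cx'])/f['fx'],(v-f['cy'])/f['fy'],1]); c=-R.T@t
    return c+d*(z-c[2])/d[2]
def cloud(f):
    R,t=cam(f); Z=f['z_map']; v,u=np.mgrid[:Z.shape[0],:Z.shape[1]]
    P=np.stack([(u-f['cx'])/f['fx']*Z,(v-f['cy'])/f['fy']*Z,Z],-1)
    return (P-t)@R
E
python3 - <<'E'
from h import *
o=arm.get_obs(); print({k:np.round(v,3) for k,v in o.items()})
for n in ('top','scene'):
    f=arm.grab_frame(n); save(f,n+'1'); R,t=cam(f); print(n,f['fx'],f['cx'],f['cy'],-R.T@t)
    np.save(n+'.npy',f,allow_pickle=True)
E
```

```text
{'time_s': np.float64(0.0), 'qpos': array([ 1.178,  0.537, -0.004,  1.539,  0.003,  1.067, -0.071]), 'qvel': array([ 0.   ,  0.   ,  0.002,  0.   , -0.001, -0.   , -0.   ]), 'tau': array([ 1.0000e-03, -5.8342e+01,  1.0480e+00, -2.5911e+01,  1.2000e-02,
        9.0000e-03,  0.0000e+00]), 'eef_pos': array([ 0.208, -0.615,  0.23 ]), 'ee_rot': array([-3.098e+00, -5.110e-01,  1.000e-03]), 'ft_force': array([ 0.314, -1.049,  0.369]), 'wrist_torque': array([-0.031, -0.037,  0.022]), 'grip_width': np.float64(0.998)}
top 469.7999643900881 320.8440686108281 200.53756486247073 [0.44662055 0.01274437 1.35131896]
scene 455.2524651355742 314.74447282404566 199.47423919677183 [1.07861425 0.42399125 0.89046719]
```

View pics/top1.png

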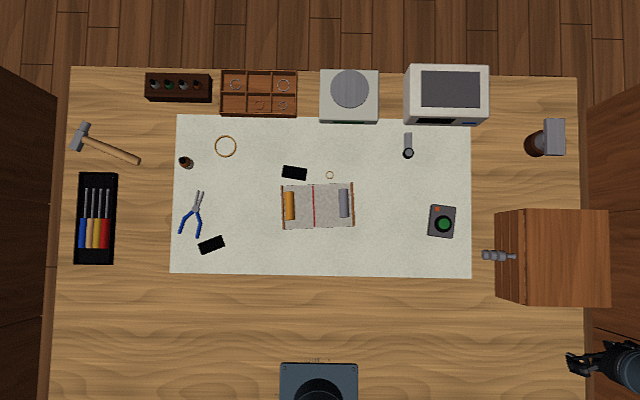

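The top view shows the gold bar at about (290,206) by the left rail, the red line at (314,205), the silver bar at (344,203) and the green button at (444,224). Stone_a is at (294,172) and the ring at (329,174), both beside the tray's far side.

```bash
cat >> h.py <<'E'
def mask(f,lo,hi,box):
    hsv=cv2.cvtColor(f['image'],cv2.COLOR_RGB2HSV); m=cv2.inRange(hsv,lo,hi); b=np.zeros_like(m); x0,y0,x1,y1=box; b[y0:y1,x0:x1]=1
    return m*b
def fit(f,m,z):
    v,u=np.nonzero(m); P=np.array([ray(f,a,b,z)[:2] for a,b in zip(u,v)])
    r=cv2.minAreaRect(P.astype(np.float32)*1000); c=P.mean(0); w,V=np.linalg.eigh(np.cov((P-c).T)); d=V[:,1]; 
    return len(u),np.round(c,4),'rect mm',np.round(r[0],1),np.round(r[1],1),'axis deg',round(np.degrees(np.arctan2(d[1],d[0]))%180,2)
E
python3 - <<'E'
from h import *
f=np.load('top.npy',allow_pickle=True).item()
g=mask(f,(12,130,90),(30,255,255),(275,180,300,230))
r=mask(f,(0,110,60),(6,255,255),(300,175,330,240))|mask(f,(172,110,60),(180,255,255),(300,175,330,240))
b=mask(f,(45,120,50),(80,255,255),(420,195,470,245))
print('gold',fit(f,g,.025)); print('line',fit(f,r,.006)); print('btn',fit(f,b,.046))
P=cloud(f); v,u=np.nonzero(g); print('gold z',np.percentile(P[v,u,2],[5,50,95]))
v,u=np.nonzero(b); print('btn z',np.percentile(P[v,u,2],[5,50,95]))
for p in [(444,224),(344,203),(314,205)]: print(p,P[p[1],p[0]])
big=cv2.resize(f['image'][150:250,260:470],None,fx=3.8,fy=3.8,interpolation=cv2.INTER_CUBIC)
cv2.imwrite('pics/crop1.png',big[:,:,::-1])
E
```

```text
gold (256, array([0.5473, 0.0976]), 'rect mm', array([543.1,  99. ]), array([119.3,  30.8]), 'axis deg', np.float64(1.4))
line (64, array([0.5524, 0.0258]), 'rect mm', array([548.1,  25.5]), array([115.3,   4.4]), 'axis deg', np.float64(3.72))
btn (101, array([ 0.5036, -0.3387]), 'rect mm', array([ 504.4, -338.3]), array([27.8, 30.8]), 'axis deg', np.float64(97.14))
gold z [0.02063182 0.03231467 0.03868969]
btn z [0.04545271 0.05074521 0.05530201]
(444, 224) [ 0.50160636 -0.3394106   0.04699748]
(344, 203) [ 0.55537061 -0.0607955   0.04023638]
(314, 205) [0.55084642 0.02338413 0.00514864]
```

View pics/crop1.png

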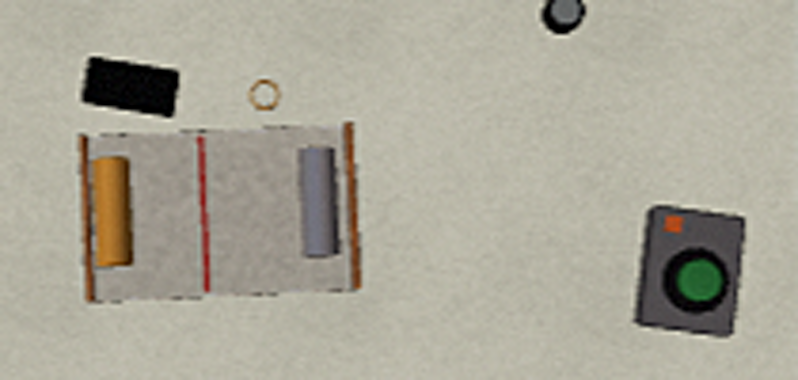

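Call:
arm_command:
  deltas:
    - [0.4, [0, 0, 0], [0, 0, -0.052]]
    - [0.4, [0, 0, 0], [0, 0, -0.052]]
    - [0.4, [0, 0, 0], [0, 0, -0.052]]
    - [0.4, [0, 0, 0], [0, 0, -0.052]]
    - [0.4, [0, 0, 0], [0, 0, -0.052]]
    - [0.4, [0, 0, 0], [0, 0, -0.052]]
    - [0.4, [0, 0, 0], [0, 0, -0.052]]
    - [0.4, [0, 0, 0], [0, 0, -0.052]]
    - [0.4, [0.73, 0.43, 0], [0, 0, 0]]
    - [0.4, [0.73, 0.43, 0], [0, 0, 0]]
    - [0.4, [0.73, 0.43, 0], [0, 0, 0]]
    - [0.4, [0.73, 0.43, 0], [0, 0, 0]]

```text
time_s: 1.6
eef_pos: [0.2856, -0.463, 0.231]
ee_rot: [-2.15, -2.29, -0.0]
ft_force: [1.0, -0.4, 0.2]
grip_width: 0.402
```

Call:
arm_command:
  deltas:
    - [0.4, [0.73, 0.43, 0], [0, 0, 0]]
    - [0.4, [0.73, 0.43, 0], [0, 0, 0]]
    - [0.4, [0.73, 0.43, 0], [0, 0, 0]]
    - [0.4, [0.73, 0.43, 0], [0, 0, 0]]
    - [0.4, [0.73, 0.43, 0], [0, 0, 0]]
    - [0.4, [0.73, 0.43, 0], [0, 0, 0]]
    - [0.4, [0.73, 0.43, 0], [0, 0, 0]]
    - [0.4, [0.73, 0.43, 0], [0, 0, 0]]
    - [0.4, [0.73, 0.43, 0], [0, 0, 0]]
    - [0.4, [0.73, 0.43, 0], [0, 0, 0]]
    - [0.4, [0.73, 0.43, 0], [0, 0, 0]]
    - [0.4, [0.73, 0.43, 0], [0, 0, 0]]

```text
time_s: 3.1
eef_pos: [0.5155, -0.01, 0.231]
ee_rot: [-2.151, -2.29, 0.001]
ft_force: [0.4, -0.6, -0.0]
grip_width: 0.399
```

Call:
arm_command:
  deltas:
    - [0.4, [0.73, 0.43, 0], [0, 0, 0]]
    - [0.4, [0.73, 0.43, 0], [0, 0, 0]]
    - [0.4, [0, 0, 0], [0, 0, 0]]
    - [0.4, [0, 0, 0], [0, 0, 0]]

```text
time_s: 3.6
eef_pos: [0.5531, 0.0636, 0.2308]
ee_rot: [-2.151, -2.29, 0.002]
ft_force: [-0.1, -1.2, 0.2]
grip_width: 0.407
```

Run:
```python
from h import *
o=arm.get_obs(); f=arm.grab_frame('wrist'); f['obs']=o; np.save('w1.npy',f,allow_pickle=True); save(f,'w1')
print({k:np.round(v,3) for k,v in o.items()}); print(np.round(f['tool_from_camera'],3),f['fx'])
```

```text
{'time_s': np.float64(3.6), 'qpos': array([ 0.262,  0.446, -0.598,  1.762,  0.288,  1.024, -0.38 ]), 'qvel': array([ 0.02 , -0.01 ,  0.009,  0.008,  0.   , -0.001, -0.002]), 'tau': array([-1.4420e+00, -4.7504e+01, -7.1090e+00, -2.4551e+01, -7.9000e-02,
       -6.6000e-02, -1.5000e-02]), 'eef_pos': array([0.553, 0.064, 0.231]), 'ee_rot': array([-2.151e+00, -2.290e+00,  2.000e-03]), 'ft_force': array([-0.056, -1.166,  0.248]), 'wrist_torque': array([-0.065, -0.016,  0.012]), 'grip_width': np.float64(0.407)}
[[-0.    -0.957 -0.291  0.076]
 [ 1.    -0.001  0.001  0.001]
 [-0.001 -0.291  0.957 -0.142]
 [ 0.     0.     0.     1.   ]] 303.2146957461261
```

View pics/w1.png

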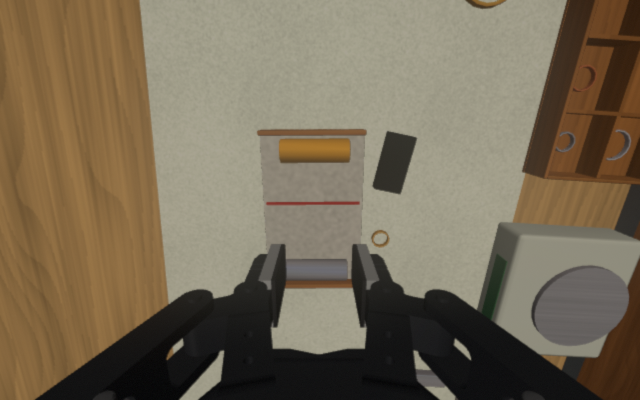

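The wrist view shows the gold bar at (315,150) against the upper rail and the red line along row 203, from column 266 to 360. It is level in the image, so the tool is nearly square to the tray.

```bash
cat >> h.py <<'E'
def wrist(name=None):
    o=arm.get_obs(); f=arm.grab_frame('wrist'); f['obs']=o
    if name: save(f,name)
    return wprep(f)
def wprep(f):
    o=f['obs']; T=np.eye(4); T[:3,:3]=cv2.Rodrigues(np.array(o['ee_rot'],float))[0]; T[:3,3]=o['eef_pos']
    W=np.linalg.inv(T@np.array(f['tool_from_camera'])); f['rvec']=cv2.Rodrigues(W[:3,:3])[0]; f['tvec']=W[:3,3]; return f
def bigblob(m):
    n,l,s,c=cv2.connectedComponentsWithStats(m); return (l==1+np.argmax(s[1:,4])).astype(np.uint8)
def report(f):
    gm=mask(f,(12,130,60),(30,255,255),(0,0,640,400)); gm[:, :200]=0; gm[:,430:]=0; gm=cv2.morphologyEx(gm,cv2.MORPH_OPEN,np.ones((7,7))); g=bigblob(gm)
    rm=mask(f,(0,110,40),(7,255,255),(200,0,430,400))|mask(f,(172,110,40),(180,255,255),(200,0,430,400)); r=bigblob(cv2.morphologyEx(rm,cv2.MORPH_CLOSE,np.ones((3,9))))
    G=fit(f,g,.020); L=fit(f,r,.006); print('gold',*G); print('line',*L)
    a=np.radians(L[-1]); ex=np.array([np.cos(a),np.sin(a)]); ey=np.array([-ex[1],ex[0]]); d=(G[3]-L[3])/1000; d2=G[1]-L[1]
    print('gold in line frame mm: rect',np.round([d@ex*1e3,d@ey*1e3],1),'mean',np.round([d2@ex*1e3,d2@ey*1e3],1),'dyaw deg',round(G[-1]-L[-1],2))
    R=cv2.Rodrigues(np.array(f['obs']['ee_rot'],float))[0]; q=(f['obs']['eef_pos'][:2]-G[1]); print('tool y axis deg',np.degrees(np.arctan2(R[1,1],R[0,1])),'TCP-gold in line frame mm',np.round([q@ex*1e3,q@ey*1e3],1), 'tcp',np.round(f['obs']['eef_pos'],4))
E
python3 - <<'E'
from h import *
f=wprep(np.load('w1.npy',allow_pickle=True).item()); report(f)
P=cloud(f); print('tray',P[180,310],'goldtop',P[145:156,315,2].max(), 'gold col',np.round(P[140:162:3,315],4).tolist())
E
```

```text
gold 1592 [0.5475 0.0951] rect mm [547.2  94.8] [81.2 25.2] axis deg 3.24
line 275 [0.5484 0.0266] rect mm [548.4  26.6] [116.3   2.6] axis deg 3.6
gold in line frame mm: rect [ 3.1 68.1] mean [ 3.4 68.4] dyaw deg -0.36
tool y axis deg 3.5847056340294166 TCP-gold in line frame mm [  3.6 -31.8] tcp [0.5531 0.0636 0.2308]
tray [0.54427943 0.05592405 0.00519029] goldtop 0.03272321297954135 gold col [[0.5477, 0.1069, 0.0256], [0.5479, 0.104, 0.0295], [0.5481, 0.1007, 0.0302], [0.5483, 0.0976, 0.032], [0.5485, 0.0944, 0.0325], [0.5487, 0.0911, 0.0327], [0.5489, 0.0874, 0.0307], [0.5491, 0.0836, 0.0278]]
```

Call:
arm_command:
  deltas:
    - [0.4, [0.2, -0.02, 0.9], [0, 0, 0]]
    - [0.4, [0.2, -0.02, 0.9], [0, 0, 0]]
    - [0.4, [0.2, -0.02, 0.9], [0, 0, 0]]
    - [0.4, [0.2, -0.01, 0.6], [0, 0, 0]]
    - [0.4, [0, 0, 0.3], [0, 0, 0]]
    - [0.4, [0, 0, 0.1], [0, 0, 0]]
    - [0.4, [0, 0, 0], [0, 0, 0]]
    - [0.4, [0, 0, 0], [0, 0, 0]]

```text
time_s: 4.65
eef_pos: [0.5485, 0.1038, 0.0474]
ee_rot: [2.15, 2.288, 0.002]
ft_force: [-0.7, -0.3, 1.0]
grip_width: 0.399
```

Call:
arm_command:
  deltas:
    - [0.4, [0, 0, 0.06], [0, 0, 0]]
    - [0.4, [0, 0, 0], [0, 0, 0]]

```text
time_s: 4.9
eef_pos: [0.5476, 0.1041, 0.0434]
ee_rot: [2.15, 2.29, 0.0]
ft_force: [-0.1, -0.6, 0.4]
grip_width: 0.399
```

Call:
arm_command:
  deltas:
    - [0.4, [0, 0, 0.1], [0, 0, 0]]
    - [0.4, [0, 0, 0.04], [0, 0, 0]]
    - [0.4, [0, 0, 0], [0, 0, 0]]

```text
time_s: 5.28
eef_pos: [0.5473, 0.1041, 0.036]
ee_rot: [-2.15, -2.29, 0.001]
ft_force: [-0.2, 0.4, -0.2]
grip_width: 0.395
```

Call:
arm_command:
  deltas:
    - [0.4, [0, 0, 0.04], [0, 0, 0]]
    - [0.4, [0, 0, 0], [0, 0, 0]]

```text
time_s: 5.52
eef_pos: [0.5475, 0.1041, 0.0341]
ee_rot: [-2.15, -2.29, 0.0]
ft_force: [-0.3, 0.4, 0.3]
grip_width: 0.401
```

Call:
arm_command:
  deltas:
    - [0.4, [0, 0, 0.03], [0, 0, 0]]
    - [0.4, [0, 0, 0], [0, 0, 0]]

```text
time_s: 5.78
eef_pos: [0.5477, 0.1042, 0.0328]
ee_rot: [2.15, 2.29, 0.0]
ft_force: [0.4, -0.1, 0.2]
grip_width: 0.398
```

Call:
arm_command:
  deltas:
    - [0.4, [0, 0, 0.03], [0, 0, 0]]
    - [0.4, [0, 0, 0], [0, 0, 0]]

```text
time_s: 6.02
eef_pos: [0.5477, 0.1052, 0.0321]
ee_rot: [-2.15, -2.291, -0.002]
ft_force: [-2.8, 0.8, 8.3]
grip_width: 0.401
```

Call:
arm_command:
  deltas:
    - [0.4, [0, 0, 0.03], [0, 0, 0]]
    - [0.4, [0, 0, 0], [0, 0, 0]]

```text
time_s: 6.28
eef_pos: [0.5478, 0.1065, 0.0315]
ee_rot: [-2.149, -2.291, -0.004]
ft_force: [-5.8, 2.9, 16.7]
grip_width: 0.4
```

Call:
arm_command:
  deltas:
    - [0.4, [-0.08, 0, 0], [0, 0, 0]]
    - [0.4, [-0.08, 0, 0], [0, 0, 0]]
    - [0.4, [-0.08, 0, 0], [0, 0, 0]]

```text
time_s: 6.65
eef_pos: [0.5486, 0.0948, 0.0326]
ee_rot: [-2.148, -2.292, -0.003]
ft_force: [-8.8, 1.7, 30.5]
grip_width: 0.397
```

Call:
arm_command:
  deltas:
    - [0.4, [-0.08, 0, 0], [0, 0, 0]]
    - [0.4, [-0.08, 0, 0], [0, 0, 0]]

```text
time_s: 6.9
eef_pos: [0.5491, 0.0858, 0.0327]
ee_rot: [2.149, 2.291, 0.002]
ft_force: [-9.0, 0.9, 31.3]
grip_width: 0.402
```

Call:
arm_command:
  deltas:
    - [0.4, [-0.08, 0, -0.03], [0, 0, 0]]
    - [0.4, [-0.08, 0, 0], [0, 0, 0]]
    - [0.4, [-0.06, 0, 0], [0, 0, 0]]
    - [0.4, [0, 0, 0], [0, 0, 0]]

```text
time_s: 7.4
eef_pos: [0.5499, 0.0735, 0.0329]
ee_rot: [2.15, 2.289, 0.001]
ft_force: [-4.6, -0.9, 17.2]
grip_width: 0.398
```

Call:
arm_command:
  deltas:
    - [0.4, [0, 0, -0.1], [0, 0, 0]]
    - [0.4, [0, 0, -0.4], [0, 0, 0]]
    - [0.4, [0, 0, -0.8], [0, 0, 0]]
    - [0.4, [0.2, 0, -0.6], [0, 0, 0]]
    - [0.4, [0, 0, 0], [0, 0, 0]]

```text
time_s: 8.02
eef_pos: [0.5507, 0.0846, 0.1296]
ee_rot: [2.147, 2.289, 0.007]
ft_force: [-0.5, -0.0, 0.7]
grip_width: 0.405
```

Run:
```python
from h import *
f=wrist('w2'); report(f)
```

```text
gold 2821 [0.5483 0.0792] rect mm [548.3  79.1] [82.6 26.5] axis deg 3.58
line 268 [0.556  0.0276] rect mm [556.   27.6] [63.8  3.2] axis deg 3.46
gold in line frame mm: rect [-4.6 51.9] mean [-4.6 52. ] dyaw deg 0.12
tool y axis deg 3.664815144798277 TCP-gold in line frame mm [2.8 5.3] tcp [0.5507 0.0846 0.1296]
```

View pics/w2.png

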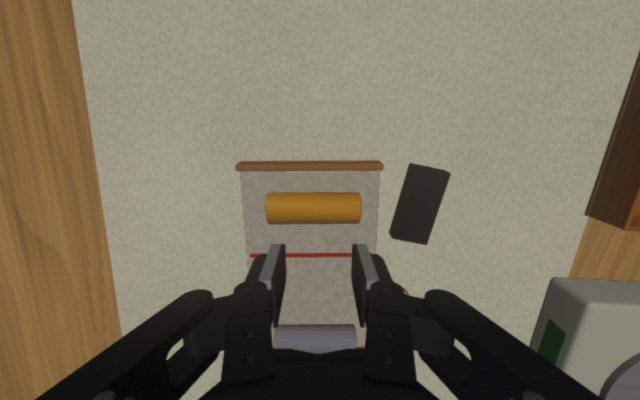

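The picture shows the gold bar rolled to (313,208), still parallel to the line at row 255. The 33 mm stroke moved it 16 mm, so it rolled without slipping.

Call:
arm_command:
  deltas:
    - [0.4, [0.08, -0.05, 0.8], [0, 0, 0]]
    - [0.4, [0, 0, 0.8], [0, 0, 0]]
    - [0.4, [0, 0, 0.2], [0, 0, 0]]
    - [0.4, [0, 0, 0.08], [0, 0, 0]]

```text
time_s: 8.57
eef_pos: [0.5442, 0.087, 0.0323]
ee_rot: [-2.149, -2.288, 0.006]
ft_force: [-11.6, 1.0, 25.3]
grip_width: 0.4
```

Call:
arm_command:
  deltas:
    - [0.4, [-0.08, 0, 0], [0, 0, 0]]
    - [0.4, [-0.08, 0, 0], [0, 0, 0]]
    - [0.4, [-0.08, 0, 0], [0, 0, 0]]
    - [0.4, [-0.08, 0, 0], [0, 0, 0]]

```text
time_s: 9.07
eef_pos: [0.5481, 0.0709, 0.0331]
ee_rot: [2.15, 2.289, 0.002]
ft_force: [0.2, -0.2, 5.9]
grip_width: 0.403
```

Call:
arm_command:
  deltas:
    - [0.4, [-0.08, 0, 0.01], [0, 0, 0]]
    - [0.4, [-0.08, 0, 0], [0, 0, 0]]
    - [0.4, [-0.08, 0, 0], [0, 0, 0]]
    - [0.4, [-0.06, 0, 0], [0, 0, 0]]
    - [0.4, [0, 0, 0], [0, 0, 0]]

```text
time_s: 9.7
eef_pos: [0.5492, 0.0556, 0.0329]
ee_rot: [2.15, 2.288, 0.002]
ft_force: [-2.2, -1.2, 11.2]
grip_width: 0.4
```

Call:
arm_command:
  deltas:
    - [0.4, [0, 0, -0.1], [0, 0, 0]]
    - [0.4, [0, 0, -0.4], [0, 0, 0]]
    - [0.4, [0.1, 0, -0.8], [0, 0, 0]]
    - [0.4, [0.3, 0, -0.6], [0, 0, 0]]
    - [0.4, [0, 0, 0], [0, 0, 0]]
    - [0.4, [0, 0, 0], [0, 0, 0]]

```text
time_s: 10.45
eef_pos: [0.5466, 0.0754, 0.1268]
ee_rot: [2.151, 2.29, -0.001]
ft_force: [0.1, -0.7, -0.2]
grip_width: 0.403
```

Run:
```python
from h import *
f=wrist('w3'); report(f)
```

```text
gold 2881 [0.5496 0.0658] rect mm [549.4  65.9] [82.9 27.5] axis deg 4.04
line 271 [0.5509 0.0267] rect mm [551.   26.7] [63.6  3.1] axis deg 3.58
gold in line frame mm: rect [ 0.9 39.2] mean [ 1.1 39.1] dyaw deg 0.46
tool y axis deg 3.590738608952574 TCP-gold in line frame mm [-2.4  9.8] tcp [0.5466 0.0754 0.1268]
```

Call:
arm_command:
  deltas:
    - [0.4, [0, 0.05, 0.8], [0, 0, 0]]
    - [0.4, [0, 0, 0.8], [0, 0, 0]]
    - [0.4, [0, 0, 0.2], [0, 0, 0]]
    - [0.4, [0, 0, 0.08], [0, 0, 0]]
    - [0.4, [0, 0, 0], [0, 0, 0]]

```text
time_s: 11.12
eef_pos: [0.55, 0.0763, 0.0336]
ee_rot: [2.15, 2.29, 0.002]
ft_force: [-0.1, 0.4, 0.4]
grip_width: 0.397
```

Call:
arm_command:
  deltas:
    - [0.4, [-0.09, 0, 0.01], [0, 0, 0]]
    - [0.4, [-0.09, 0, 0], [0, 0, 0]]
    - [0.4, [-0.09, 0, 0], [0, 0, 0]]
    - [0.4, [-0.09, 0, 0], [0, 0, 0]]

```text
time_s: 11.62
eef_pos: [0.5513, 0.058, 0.0331]
ee_rot: [2.15, 2.289, 0.002]
ft_force: [-0.7, 0.4, 6.4]
grip_width: 0.402
```

Call:
arm_command:
  deltas:
    - [0.4, [-0.09, 0, 0], [0, 0, 0]]
    - [0.4, [-0.09, 0, 0], [0, 0, 0]]
    - [0.4, [-0.09, 0, 0], [0, 0, 0]]
    - [0.4, [-0.06, 0, 0], [0, 0, 0]]
    - [0.4, [0, 0, 0], [0, 0, 0]]

```text
time_s: 12.25
eef_pos: [0.5524, 0.0411, 0.033]
ee_rot: [2.15, 2.288, 0.002]
ft_force: [-0.2, -0.7, 5.6]
grip_width: 0.4
```

Call:
arm_command:
  deltas:
    - [0.4, [0, 0, -0.1], [0, 0, 0]]
    - [0.4, [0, 0, -0.4], [0, 0, 0]]
    - [0.4, [0.1, 0, -0.8], [0, 0, 0]]
    - [0.4, [0.3, 0, -0.6], [0, 0, 0]]
    - [0.4, [0, 0, 0], [0, 0, 0]]
    - [0.4, [0, 0, 0], [0, 0, 0]]

```text
time_s: 13.0
eef_pos: [0.5499, 0.0611, 0.1274]
ee_rot: [2.151, 2.29, -0.001]
ft_force: [-0.0, 0.9, -0.9]
grip_width: 0.398
```

Run:
```python
from h import *
f=wrist('w4'); report(f)
```

```text
gold 2921 [0.5503 0.0513] rect mm [550.2  51.2] [83.  27.5] axis deg 3.61
line 541 [0.5486 0.0267] rect mm [548.7  26.7] [117.1   4. ] axis deg 4.22
gold in line frame mm: rect [ 3.3 24.3] mean [ 3.5 24.4] dyaw deg -0.61
tool y axis deg 3.5940784738857547 TCP-gold in line frame mm [0.3 9.8] tcp [0.5499 0.0611 0.1274]
```

Call:
arm_command:
  deltas:
    - [0.4, [0, 0, 0.8], [0, 0, 0]]
    - [0.4, [0, 0, 0.8], [0, 0, 0]]
    - [0.4, [0, 0, 0.2], [0, 0, 0]]
    - [0.4, [0, 0, 0.1], [0, 0, 0]]
    - [0.4, [0, 0, 0.02], [0, 0, 0]]

```text
time_s: 13.68
eef_pos: [0.5504, 0.0621, 0.0322]
ee_rot: [2.15, 2.29, 0.001]
ft_force: [-1.8, 0.0, 2.6]
grip_width: 0.4
```

Call:
arm_command:
  deltas:
    - [0.4, [-0.08, 0, 0], [0, 0, 0]]
    - [0.4, [-0.08, 0, 0], [0, 0, 0]]
    - [0.4, [-0.08, 0, 0], [0, 0, 0]]
    - [0.4, [-0.08, 0, 0], [0, 0, 0]]

```text
time_s: 14.18
eef_pos: [0.5518, 0.0455, 0.033]
ee_rot: [2.15, 2.289, 0.001]
ft_force: [-5.3, 0.4, 11.4]
grip_width: 0.402
```

Call:
arm_command:
  deltas:
    - [0.4, [-0.08, 0, 0], [0, 0, 0]]
    - [0.4, [-0.08, 0, 0], [0, 0, 0]]
    - [0.4, [-0.08, 0, 0], [0, 0, 0]]
    - [0.4, [-0.08, 0, 0], [0, 0, 0]]
    - [0.4, [0, 0, 0], [0, 0, 0]]

```text
time_s: 14.8
eef_pos: [0.5529, 0.0289, 0.033]
ee_rot: [2.15, 2.288, 0.0]
ft_force: [-4.6, 0.1, 11.5]
grip_width: 0.404
```

Call:
arm_command:
  deltas:
    - [0.4, [0, 0, -0.1], [0, 0, 0]]
    - [0.4, [0, 0, -0.4], [0, 0, 0]]
    - [0.4, [0.1, 0, -0.8], [0, 0, 0]]
    - [0.4, [0.3, 0, -0.6], [0, 0, 0]]
    - [0.4, [0, 0, 0], [0, 0, 0]]
    - [0.4, [0, 0, 0], [0, 0, 0]]

```text
time_s: 15.55
eef_pos: [0.5509, 0.0491, 0.1265]
ee_rot: [2.15, 2.289, -0.001]
ft_force: [-0.1, 0.2, -0.4]
grip_width: 0.401
```

Run:
```python
from h import *
f=wrist('w5'); report(f)
```

```text
gold 2855 [0.5515 0.0347] rect mm [551.1  34.9] [82.5 27.7] axis deg 3.91
line 73 [0.4987 0.0233] rect mm [499.   23.3] [16.7  2.9] axis deg 3.57
gold in line frame mm: rect [52.7  8.3] mean [53.4  8.1] dyaw deg 0.34
tool y axis deg 3.5873399437984697 TCP-gold in line frame mm [ 0.3 14.4] tcp [0.5509 0.0491 0.1265]
```

View pics/w5.png

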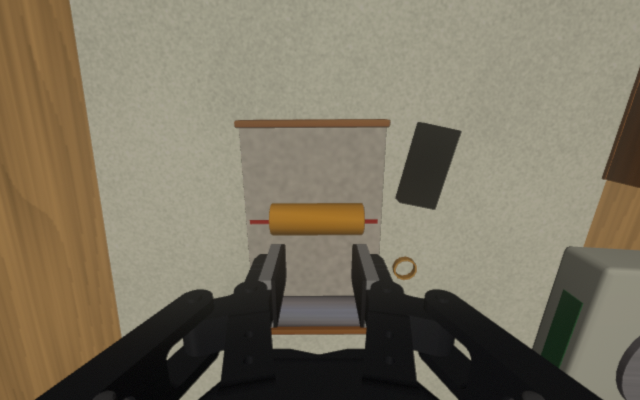

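The gold bar is now at (316,219), with the red line's ends showing on both sides at row 222. About 8 mm is left to roll.

Call:
arm_command:
  deltas:
    - [0.4, [-0.18, 0, 0.8], [0, 0, 0]]
    - [0.4, [0, 0, 0.8], [0, 0, 0]]
    - [0.4, [0, 0, 0.2], [0, 0, 0]]
    - [0.4, [0, 0, 0.1], [0, 0, 0]]
    - [0.4, [0, 0, 0.02], [0, 0, 0]]

```text
time_s: 16.23
eef_pos: [0.5494, 0.0416, 0.0324]
ee_rot: [-2.148, -2.289, 0.006]
ft_force: [-13.4, 0.2, 31.3]
grip_width: 0.398
```

Call:
arm_command:
  deltas:
    - [0.4, [-0.06, 0, 0], [0, 0, 0]]
    - [0.4, [-0.08, 0, 0], [0, 0, 0]]
    - [0.4, [-0.08, 0, 0], [0, 0, 0]]
    - [0.4, [-0.06, 0, 0], [0, 0, 0]]
    - [0.4, [-0.04, 0, 0], [0, 0, 0]]
    - [0.4, [0, 0, 0], [0, 0, 0]]
    - [0.4, [0, 0, 0], [0, 0, 0]]

```text
time_s: 17.1
eef_pos: [0.5504, 0.0249, 0.0327]
ee_rot: [-2.149, -2.29, 0.007]
ft_force: [-15.0, -0.6, 27.4]
grip_width: 0.394
```

Call:
arm_command:
  deltas:
    - [0.4, [0, 0, -0.1], [0, 0, 0]]
    - [0.4, [0, 0, -0.4], [0, 0, 0]]
    - [0.4, [0, 0, -0.8], [0, 0, 0]]
    - [0.4, [-0.6, 0, -0.6], [0, 0, 0]]
    - [0.4, [-0.6, 0, 0], [0, 0, 0]]
    - [0.4, [0, 0, 0], [0, 0, 0]]
    - [0.4, [0, 0, 0], [0, 0, 0]]

```text
time_s: 17.98
eef_pos: [0.5566, -0.0344, 0.1261]
ee_rot: [2.15, 2.29, 0.002]
ft_force: [-0.3, -0.6, -0.0]
grip_width: 0.398
```

```bash
cat >> h.py <<'E'
def final(f):
    rm=mask(f,(0,110,40),(7,255,255),(200,0,430,400))|mask(f,(172,110,40),(180,255,255),(200,0,430,400))
    n,l,s,c=cv2.connectedComponentsWithStats(rm); e=sorted([(c[i],s[i,4]) for i in range(1,n) if s[i,4]>15 and s[i,3]<12],key=lambda q:q[0][0])
    for q in e: print('red',np.round(q[0],1),q[1],np.round(ray(f,*q[0],.006),4))
    A,B=ray(f,*e[0][0],.006)[:2],ray(f,*e[-1][0],.006)[:2]; a=np.arctan2(*(B-A)[::-1]); ey=np.array([-np.sin(a),np.cos(a)])
    gm=mask(f,(12,130,60),(30,255,255),(200,0,430,400)); g=bigblob(cv2.morphologyEx(gm,cv2.MORPH_OPEN,np.ones((7,7)))); G=fit(f,g,.020); print('gold',*G,'line deg',np.degrees(a)%180)
    print('offset y mm: mean',(G[1]-A)@ey*1e3,'rect',(G[3]/1e3-A)@ey*1e3)
E
python3 - <<'E'
from h import *
f=wrist('w6'); final(f); print(f['obs']['eef_pos'])
E
```

```text
red [252.5 129. ] 98 [0.4989 0.0229 0.006 ]
red [375.5 128. ] 68 [0.602  0.0301 0.006 ]
gold 3503 [0.5519 0.0273] rect mm [552.1  27.2] [83.1 25.6] axis deg 3.63 line deg 4.035740175335536
offset y mm: mean 0.6842387479325067 rect 0.5704109687372293
[ 0.55658207 -0.03435777  0.12605606]
```

View pics/w6.png

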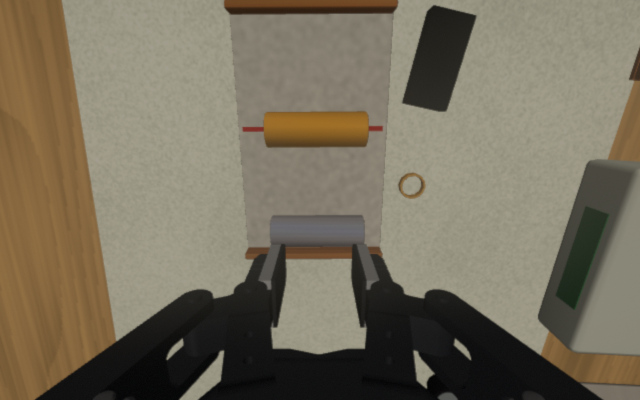

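The gold bar sits at (316,129) over the line, with line ends at rows 129 and 128. It is 0.6 mm off and within 0.4° of parallel. The silver bar, ring and stone look undisturbed, so I'm going on to the button.

Call:
arm_command:
  deltas:
    - [0, [-0.75, -0.18, 0], [0, 0, 0]]
    - [0, [-0.75, -0.18, 0], [0, 0, 0]]
    - [0, [-0.75, -0.18, 0], [0, 0, 0]]
    - [0, [-0.75, -0.18, 0], [0, 0, 0]]
    - [0, [-0.75, -0.18, 0], [0, 0, 0]]
    - [0, [-0.75, -0.18, 0], [0, 0, 0]]
    - [0, [-0.75, -0.18, 0], [0, 0, 0]]
    - [0, [-0.75, -0.18, 0], [0, 0, 0]]
    - [0, [0, 0, 0], [0, 0, 0]]
    - [0, [0, 0, 0], [0, 0, 0]]

```text
time_s: 19.27
eef_pos: [0.504, -0.3372, 0.1253]
ee_rot: [-2.148, -2.292, -0.002]
ft_force: [-0.1, 0.3, 0.4]
grip_width: -0.001
```

Run:
```python
from h import *
f=wrist('w7'); print(f['obs']['eef_pos'],f['obs']['grip_width'])
b=bigblob(mask(f,(45,120,40),(80,255,255),(0,0,640,400))); v,u=np.nonzero(b); print(u.mean(),v.mean(),fit(f,b,.046))
f=arm.grab_frame('top'); save(f,'top2')
b=mask(f,(45,120,50),(80,255,255),(420,195,470,245)); print('top btn',fit(f,b,.046) if b.any() else None)
g=bigblob(mask(f,(12,130,90),(30,255,255),(295,180,335,230))); print('gold top',fit(f,g,.020))
```

```text
[ 0.5040479  -0.33723068  0.1252598 ] -0.0007361373120541055
317.1642304385211 213.804815133276 (1163, array([ 0.5044, -0.3378]), 'rect mm', array([ 504.5, -338. ]), array([29.7, 30.2]), 'axis deg', np.float64(101.2))
top btn (93, array([ 0.5033, -0.337 ]), 'rect mm', array([ 503.1, -336.9]), array([28.9, 29.3]), 'axis deg', np.float64(37.38))
gold top (227, array([0.5536, 0.0275]), 'rect mm', array([552.6,  27.6]), array([79.8, 25.6]), 'axis deg', np.float64(1.36))
```

View pics/w7.png

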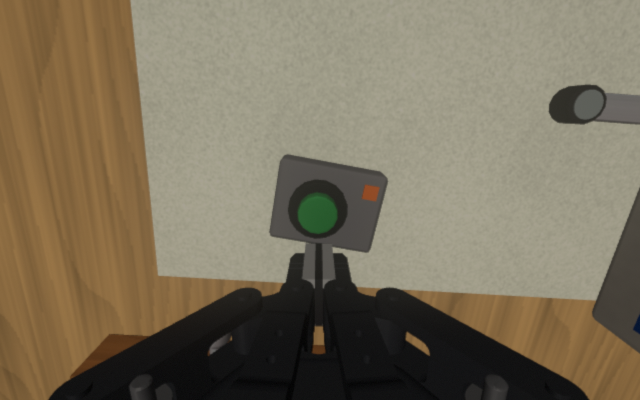

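The button's green face is at (317,214), unhidden and about 1 mm from directly below the shut fingertips. Pressing now.

Call:
arm_command:
  deltas:
    - [0, [0, 0, 0.6], [0, 0, 0]]
    - [0, [0, 0, 0.5], [0, 0, 0]]
    - [0, [0, 0, 0.3], [0, 0, 0]]
    - [0, [0, 0, 0.08], [0, 0, 0]]
    - [0, [0, 0, 0], [0, 0, 0]]

```text
time_s: 20.0
eef_pos: [0.5039, -0.3388, 0.0517]
ee_rot: [2.149, 2.29, 0.0]
ft_force: [-0.4, 0.1, 0.9]
grip_width: 0.002
```

Call:
arm_command:
  deltas:
    - [0, [0, 0, 0.08], [0, 0, 0]]
    - [0, [0, 0, 0.06], [0, 0, 0]]
    - [0, [0, 0, 0.04], [0, 0, 0]]
    - [0, [0, 0, 0], [0, 0, 0]]

```text
time_s: 20.5
eef_pos: [0.5044, -0.3394, 0.044]
ee_rot: [2.149, 2.289, 0.0]
ft_force: [-1.0, 1.9, 13.8]
grip_width: -0.001
```

Call:
arm_command:
  deltas:
    - [0, [0, 0, 0.04], [0, 0, 0]]
    - [0, [0, 0, 0], [0, 0, 0]]
    - [0, [0, 0, 0], [0, 0, 0]]

```text
time_s: 20.88
eef_pos: [0.5045, -0.3394, 0.0437]
ee_rot: [2.149, 2.288, -0.001]
ft_force: [-7.2, 3.6, 29.3]
grip_width: -0.002
```

Run:
```python
from h import *
f=arm.grab_frame('wrist'); cv2.imwrite('pics/w8.png',cv2.resize(f['image'][180:400,200:440],None,fx=2.7,fy=2.7)[:,:,::-1])
o=arm.get_obs(); print(o['eef_pos'],o['ft_force'],o['wrist_torque'])
```

```text
[ 0.50455203 -0.33939982  0.04368009] [-7.30577376  3.73520864 29.39628567] [0.89591788 1.55364908 0.00402532]
```

View pics/w8.png

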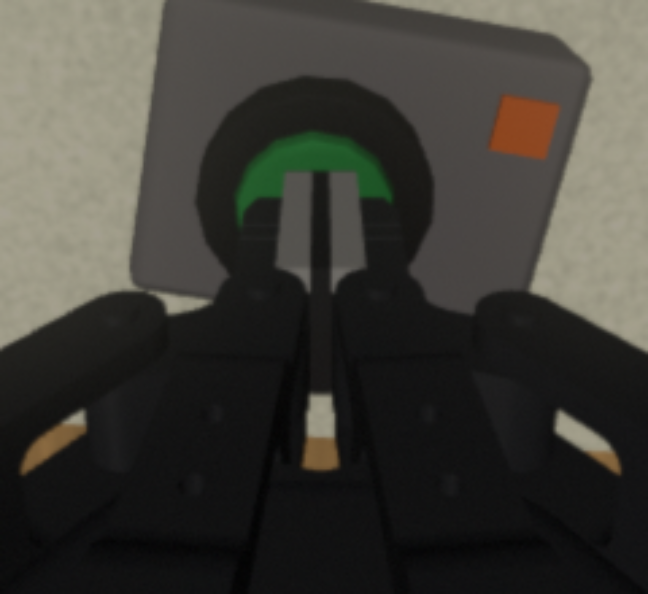

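```bash
cat > z.py <<'E'
from h import *
f=wrist(); P=cloud(f)[...,2]; hsv=cv2.cvtColor(f['image'],cv2.COLOR_RGB2HSV)
b=cv2.erode(bigblob(mask(f,(45,120,40),(80,255,255),(0,0,640,400))),np.ones((3,3)))>0
print('green z',b.sum(),np.percentile(P[b],[10,50,90]))
v,u=np.nonzero(b); c=int(u.mean())
for r in range(v.min()-40,v.max()+2,3): print(r,f['image'][r,c],np.round(P[r,c],4), end=' | ')
E
python3 z.py
```

```text
green z 590 [0.04118887 0.0422804  0.04310307]
190 [80 77 73] 0.027 | 193 [80 76 73] 0.0257 | 196 [79 75 72] 0.0275 | 199 [78 75 72] 0.0275 | 202 [78 75 71] 0.028 | 205 [78 75 72] 0.0271 | 208 [46 44 41] 0.0288 | 211 [33 32 28] 0.0349 | 214 [33 32 29] 0.0378 | 217 [32 30 27] 0.0391 | 220 [31 30 27] 0.038 | 223 [32 31 27] 0.0388 | 226 [29 29 26] 0.0383 | 229 [31 69 34] 0.0397 | 232 [36 92 45] 0.0418 | 235 [35 93 44] 0.0431 | 238 [32 88 41] 0.0434 | 241 [32 88 41] 0.0421 | 244 [78 78 72] 0.0477 | 247 [80 79 74] 0.0512 | 250 [79 77 73] 0.0549 | 253 [77 75 71] 0.0568 | 256 [77 75 71] 0.0605 |
```

Call:
arm_command:
  deltas:
    - [0, [0, 0, -0.06], [0, 0, 0]]
    - [0, [0, 0, 0], [0, 0, 0]]
    - [0, [0, 0, 0], [0, 0, 0]]

```text
time_s: 21.35
eef_pos: [0.5044, -0.3394, 0.0441]
ee_rot: [2.149, 2.289, 0.001]
ft_force: [1.0, 0.2, 8.6]
grip_width: 0.0
```

Call:
arm_command:
  deltas:
    - [0, [0, 0, -0.04], [0, 0, 0]]
    - [0, [0, 0, 0], [0, 0, 0]]
    - [0, [0, 0, 0], [0, 0, 0]]

```text
time_s: 21.72
eef_pos: [0.504, -0.3393, 0.0455]
ee_rot: [2.15, 2.289, 0.001]
ft_force: [2.6, -0.9, 4.2]
grip_width: -0.0
```

Call:
arm_command:
  deltas:
    - [0, [0, 0, -0.04], [0, 0, 0]]
    - [0, [0, 0, 0], [0, 0, 0]]
    - [0, [0, 0, 0], [0, 0, 0]]

```text
time_s: 22.1
eef_pos: [0.5031, -0.339, 0.0471]
ee_rot: [-2.15, -2.29, 0.0]
ft_force: [2.3, -0.8, 3.0]
grip_width: -0.003
```

Call:
arm_command:
  deltas:
    - [0, [0, 0, -0.3], [0, 0, 0]]
    - [0, [0, 0, 0], [0, 0, 0]]
    - [0, [0, 0, 0], [0, 0, 0]]

```text
time_s: 22.48
eef_pos: [0.5027, -0.339, 0.0621]
ee_rot: [-2.15, -2.289, 0.001]
ft_force: [-0.4, 0.7, 0.5]
grip_width: 0.001
```

```bash
python3 z.py
```

```text
green z 1039 [0.04646138 0.04863516 0.04956981]
179 [73 70 67] 0.025 | 182 [81 77 74] 0.0271 | 185 [79 76 72] 0.0273 | 188 [79 75 72] 0.0267 | 191 [78 75 71] 0.0276 | 194 [78 75 71] 0.0272 | 197 [77 75 72] 0.027 | 200 [41 41 37] 0.0304 | 203 [35 34 29] 0.0361 | 206 [35 35 30] 0.0384 | 209 [34 33 29] 0.0386 | 212 [32 31 27] 0.0394 | 215 [32 32 28] 0.0398 | 218 [33 64 34] 0.0399 | 221 [33 70 36] 0.0445 | 224 [35 84 41] 0.047 | 227 [37 93 45] 0.0497 | 230 [34 89 42] 0.0485 | 233 [34 88 42] 0.0493 | 236 [33 87 41] 0.0494 | 239 [33 87 40] 0.0487 | 242 [31 80 38] 0.0492 | 245 [28 29 25] 0.0678 | 248 [28 29 25] 0.0714 | 251 [26 26 23] 0.0749 | 254 [26 26 23] 0.0767 |
```

The button went fully down. Its face dropped about 6 mm between the two depth readings, and the force climbed steeply past 5 N at the stop, then fell along the spring slope on release. I'm raising clear for a last check.

Call:
arm_command:
  deltas:
    - [0, [0, 0, -0.6], [0, 0, 0]]
    - [0, [0, 0, -0.8], [0, 0, 0]]
    - [0, [-0.6, 0, -0.8], [0, 0, 0]]
    - [0, [-0.8, 0, -0.6], [0, 0, 0]]
    - [0, [-0.6, 0, 0], [0, 0, 0]]
    - [0, [0, 0, 0], [0, 0, 0]]
    - [0, [0, 0, 0], [0, 0, 0]]
    - [0, [0, 0, 0], [0, 0, 0]]

```text
time_s: 23.52
eef_pos: [0.5099, -0.4371, 0.2019]
ee_rot: [-2.147, -2.292, -0.001]
ft_force: [0.7, -0.6, -0.3]
grip_width: 0.003
```

Run:
```python
from h import *
f0=np.load('top.npy',allow_pickle=True).item(); f=arm.grab_frame('top'); s=arm.grab_frame('scene')
g=bigblob(mask(f,(12,130,90),(30,255,255),(300,180,335,230))); print('gold top',fit(f,g,.020))
g0=cv2.cvtColor(f0['image'],cv2.COLOR_RGB2GRAY); g1=cv2.cvtColor(f['image'],cv2.COLOR_RGB2GRAY)
d=(cv2.absdiff(cv2.GaussianBlur(g0,(5,5),0),cv2.GaussianBlur(g1,(5,5),0))>12).astype(np.uint8)
n,l,st,c=cv2.connectedComponentsWithStats(d)
for i in range(1,n):
    if st[i,4]>8: print('changed',st[i])
A=f['image'][140:260,240:480]; B=s['image'][80:330,150:560]
cv2.imwrite('pics/end.png',np.vstack([cv2.resize(A,(640,320),interpolation=cv2.INTER_CUBIC),cv2.resize(B,(640,280))])[:,:,::-1])
o=arm.get_obs(); print(o['eef_pos'],o['ft_force'],o['time_s'])
```

```text
gold top (226, array([0.5534, 0.0275]), 'rect mm', array([552.6,  27.6]), array([79.8, 25.6]), 'axis deg', np.float64(1.55))
changed [  499   176   141   224 16614]
changed [312 189   8  31 165]
changed [284 190  12  31 345]
changed [308 190   5  29  97]
changed [610 237   4   8  19]
changed [635 371   5   3   9]
changed [628 374  12  12  43]
changed [633 386   7   6  15]
[ 0.5098724  -0.4376674   0.20217287] [ 0.64527316 -0.38063255 -0.67496566] 23.625
```

View pics/end.png

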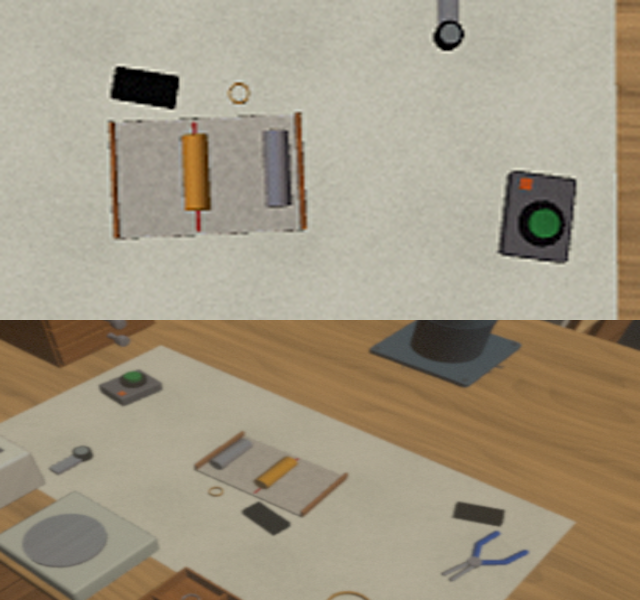

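The last view shows the gold bar on the red line at (196,172) in the upper half, with the green button back up and the arm well clear. The bystanders are unchanged in the picture difference, so I'm handing in.

```bash
python3 -c "
from rig import arm
print(arm.finish_job(), arm.get_obs()['time_s'])"
```

```text
the job is handed in; nothing more can be done
the job is handed in; nothing more can be done
```

The gold bar is on the red line and the green button has been pressed fully down and released. I handed the job in at about 24 s. The hand-in gives no verdict, so the checks below are my own measurements.

- **Rolling:** I rolled the bar about 68 mm in six fingertip strokes across its top, with 5–31 N at the fingertips. The closest wrist view put it about 0.6 mm off the line and within about 0.4° of parallel. It had not moved between two later overhead views.
- **Button:** the press reached a hard stop at 29 N. The green face dropped about 6 mm and came back up on release.
- **Everything else:** comparing overhead views from before and after, only the gold bar, the arm and four small spots at the right edge of the picture, off the bench mat, had changed. The silver bar, stones, ring and other bystanders stayed put.

Two checks disagreed with the rest:
- **Bar angle:** the coarse overhead view read the bar about 2° off the line. One pixel is about 2° there, so I trusted the wrist view.
- **Button height:** at the bottom of the press the reported tool height was about 44 mm, where I expected 40 mm. I judged the button fully down from how far its face dropped and how sharply the force rose.

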